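Lock a specimen vial in the cam-latch holder

ROBOT

A 6-joint arm with a two-finger parallel gripper is mounted at the origin on the work surface; the furniture and walls round the work are solid. World frame = base frame: x ahead of the robot, y to its left, z up, the work surface at z = 0. Lengths are in mm, angles in rad, forces in N, time in s.
With the tool pointing down it reaches from about 325 to 775 mm from the base axis. Payload 5.5 kg.
Tool frame: the origin (TCP) lies midway between the tips of the shut fingers; the grasp point (between the pads) lies 19 mm behind it; z points along the fingers, y is the line along which they close (so a half turn about z gives the same grasp; the last joint's range is limited). The gripper opens to 88 mm and grips with 3 to 60 N. Pads are 20 mm wide; open, the fingers measure 115 mm over their backs; the gripper's body (75 mm by 178 mm) begins 61 mm behind the grasp point.
Start: joints at [1.093, 0.091, 1.231, -0, 1.82, -0.057], TCP at [245.1, 547.67, 222.631] pointing down, gripper open.
Joint ranges: [-2.87, 2.87], [-0.86, 2.18], [0.17, 2.46], [-1.51, 4.65], [0.06, 2.69], [-2.65, 2.65]. Speed limits (rad/s): [2.57, 2.57, 3.01, 3.14, 3.14, 3.14].

INTERFACE

Orientations are given as a rotation vector (axis times angle).
In Python, from rig import r gives the robot as it stands.
- The arm moves only by the shell command python3 -m inch 'ROWS' [OPENING] [FORCE]. ROWS is a JSON object whose one key "rows" holds a list of rows, each a list of 6 numbers: the shift along the tool's x, y, z in m, then the turn, a rotation vector about the tool's x, y, z in degrees. In form: {"rows": [[x, y, z, rx, ry, rz], ...]}. A call has 1 to 10 rows; each row shifts and turns the commanded pose from where the row before left it, along the tool's axes as they then stand; what a row does not reach is not made up. A row lasts 1/10 s, in which the tool goes at most 50 mm and 8.59 degrees, less where a joint would pass 70% of its speed; a pose out of reach is approached as far as the arm can. A call is refused whole if a number of a shift passes 0.05 or a number of a turn 8.59, either way. A call with a gripper value outside its range is refused whole. OPENING is the finger opening in m, from 0 to 0.0878, set as the call begins (- or left out, the last holds). The fingers move at their own pace and stop on an object; FORCE is the grip in N (left out, the last holds). Time passes only in rows, so rows that do not move let the fingers close. It gives the time, the measured TCP pose, the force, the opening and the grip force at its end, in the units of the state.
- r.read_state(): the state, without advancing time (a new reading comes with each control period).
- r.snapshot(name): name is "side" or "top"; returns a dict with "img" (480x640x3 uint8, red, green, blue), "vfov" (degrees; the focal length in pixels is half the picture's height over the tangent of half this angle, whatever the lens; pixels are square), "cx", "cy" (the principal point, pixels), "k1" (the pictures are not rectified: a ray, as slopes to the right and down, at radius r is drawn at 1 + k1 r^2 times it, then the intrinsics apply), "position" and "orientation" of the camera in the world. Camera axes: x right, y down, z forward; pixel columns grow to the right and rows downward; lengths in mm; the calibration is good to about 2 mm. A picture is of the moment at which its call begins. There is no depth.
- r.hand_in(): hands the job in; it is judged then, once.
The state is a dict: "t": time; "qpos": joint angles; "joint_velocities": joint speeds; "effort": joint torques, N m; "eef_pos": TCP position; "tcp_rot": TCP orientation; "force": force on the tool from outside, world axes, zero at the start; "wrist_torque": the same for the moment, N m; "opening": finger opening in mm; "finger_force": force on a finger pad.
Only numpy, scipy, OpenCV 4.12 (cv2) and the standard library are available. Lean on these libraries where they do the work, as an engineer would, in place of code of your own. Each camera call takes 0.05 s, during which the arm holds its last target. There are 200 camera calls.

TASK

Stand the blue-capped vial upright and fully home in the white socket of the holder. Then turn the holder's blue handle by its red knob, anticlockwise seen from above, so that it rides up over the brass cam and drops fully into the low notch, with its fan-shaped plate over the vial. Do it gently: never force the handle or bear down on it, never drive it hard against the stop just past the notch, and leave the other vials, the soil pot and the tape roll where they are.

Things in the scene. Friction and masses are not known exactly. Their poses are not given: they have to be found in the camera images.
- station: Vial holder screwed down on the table: grey base plate 104 x 186 x 12 mm, a white socket block, and a vertical spindle with a black spring cap (40 mm diameter, top 112 mm above the table). Origin on the table under the spindle axis; z up. The socket lies 90 mm from the spindle along its +y.
- socket_mouth (a point): Centre of the mouth of the round socket, at the top face of the white block (48 x 48 mm, top 42 mm above the table). The hole is 27 mm wide, with a 2 mm chamfer, and 28 mm deep.
- socket_floor (a point): Centre of the socket's floor, 14 mm above the table: the underside of a fully seated vial comes here, its top then 72 mm above the table.
- latch_axis (a point): Point on the spindle's vertical axis, 118 mm above the table: the handle turns about it.
- latch (a joint): Turn of the handle about the spindle, rad, growing anticlockwise seen from above; -0.08 to 0 at the start; it stays where it is left. The cam is set differently each time: somewhere between 0.03 and 0.70 the handle meets a ramp 0.5 rad long, then a flat crest 0.06 long, then the notch, with a free play of about 0.08 and its middle anywhere from 0.80 to 1.46; a fixed steel stop ends the notch.
- latch_lift (a joint): Height of the handle on its spindle, m: about -0.001 to 0 fully down in the notch, 0.003 on the low flat at the start, 0.0085 on the crest. A spring presses it down with 5 to 7 N; the drop into the notch is damped and takes about 0.1 s. Turning it up the ramp needs about 1 to 5 N at the knob.
- latch_knob (a point): Axis of the red knob, an upright dowel 18 mm thick and 50 mm tall, 75 mm from the spindle axis; this point is 14 mm below its top and 36 mm above the blue arm it stands on. Height above the table 117 mm in the notch, 121 mm at the start, 126 mm on the crest. At latch = 0 it lies in the direction -2.701 rad from the station's +x axis.
- hold_down (a point): Middle of the underside of the handle's blue fan-shaped hold-down plate, 90 mm from the spindle on the side away from the knob; the plate is 38 mm deep, about 85 mm wide and 6 mm thick. Latched, its underside is 74 mm above the table, 2 mm over a seated vial; an unseated vial stands in its way.
- cam_seat: Dark steel drum, 78 mm wide, round the foot of the spindle, carrying the brass cam ring on its top, 40 mm above the table. Origin on the table on the spindle axis; its pose does not show how the ring is set. The roller presses on the cam with 7 to 20 N in gentle work and must not be loaded past 30 N; each newton at the knob against the stop gives about 2.4 N here.
- blue_vial: Clear specimen vial with a blue cap, 58 mm tall; body 24 mm in diameter, cap 26 mm in diameter on the top 12 mm. Origin at the centre of its underside, z up. Stands on the table at the robot's right. A tall microscope fills x over 0.47, y 0.1 to 0.5: come round in front of it.
- white_vial: Like vial with a white cap; to be left alone. Origin at the centre of its underside.
- yellow_vial: Like vial with a yellow cap; to be left alone. Origin at the centre of its underside.
- soil_pot: Small round pot of brown soil with a white lid, 75 x 81 x 50 mm; to be left alone. Origin at the centre of its underside.
- tape: Roll of beige tape lying flat, 96 mm in diameter, 25 mm high; to be left alone. Origin at the centre of its underside.

How it is judged:
By the outcome, as a careful person would: the job done as asked, in the order asked, and still so for the second after the job is handed in, with the robot touching nothing.
It also fails if it takes over 72 s, if anything falls off the work surface, if the arm or the gripper's body presses on something with over 40 N, if the wrist force passes 120 N, or if a joint passes its speed limit or range.

## Working session

There is one attempt and no reset: what is moved stays moved. The work goes in short steps, Python scripts to look and compute and a shell command to move; the robot and the scene stay as the last step left them, time stands still between calls to the robot, and variables do not carry over. Pictures are saved under pics/ and viewed, at most 10 in all, crops included, and the job is handed in when it is done.

```bash
mkdir -p pics; ls
python3 - <<'E'
from rig import r
import cv2,json
s=r.read_state();print({k:(v if not hasattr(v,'tolist') else v.tolist()) for k,v in s.items()})
for n in("side","top"):
    d=r.snapshot(n);cv2.imwrite(f"pics/{n}0.png",d["img"][:,:,::-1])
    print(n,{k:v for k,v in d.items() if k!="img"})
E
```

```text
pics
{'t': 0.0, 'qpos': [1.0933091512995001, 0.09185885675901707, 1.2318385218915193, -2.3530370567037874e-05, 1.8197736559470696, -0.05669942717396318], 'joint_velocities': [0.0002764693825956345, -0.00020249429814741578, -0.0003927771829568751, 0.0009005545369263215, -0.0007779212603413633, 0.0006653590575539373], 'effort': [0.004261893045622855, -44.647053480148315, -40.6429660320282, 0.0702144275419414, 0.02952036098577082, -0.00018700800865190104], 'eef_pos': [244.96910222275648, 547.4106781728868, 221.53360994422013], 'tcp_rot': [-0.6560159066671233, -3.0718500774580133, 0.002854959335974919], 'force': [-0.04046102453045093, -0.06613021954204086, -0.611263699382716], 'wrist_torque': [-0.008740145775479085, -0.026759279542172824, 0.008021565884413247], 'finger_force': 0.0, 'opening': 87.68215216917268}
side {'vfov': 44.78629677914267, 'cx': 321.47751132500986, 'cy': 236.9207964741152, 'k1': -0.019898333249390058, 'position': array([1055.01785933, -666.53132052, 1051.95307769]), 'orientation': array([-2.31669331, -0.92307424,  0.34742468])}
top {'vfov': 44.846579684962634, 'cx': 313.07142466397994, 'cy': 236.4120729314513, 'k1': 0.03815760130648693, 'position': array([ 367.73475484,  -81.27887868, 1445.64685559]), 'orientation': array([-2.18884002,  2.18541635, -0.09564936])}
```

View pics/side0.png

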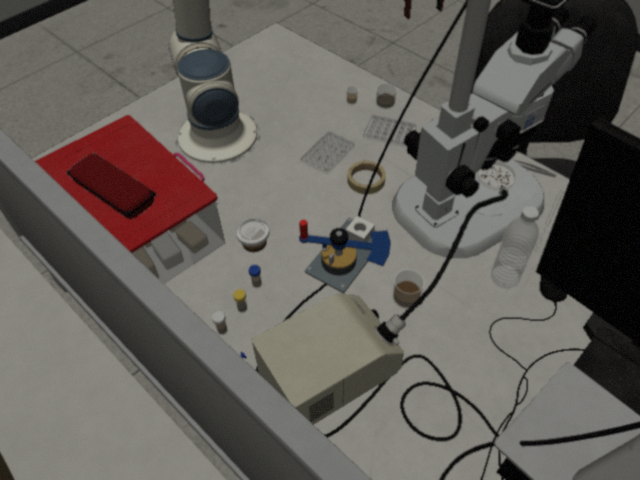

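View pics/top0.png

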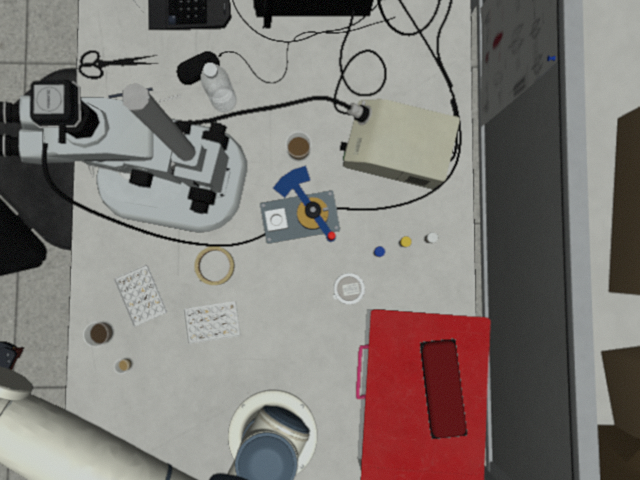

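The side view shows the blue vial at (255,270) and the holder with its knob at (304,228). The top view shows the blue cap at (379,251), socket at (277,219), spindle at (312,210), knob at (332,236) and plate at (292,182).

```bash
cat > h.py <<'E'
from rig import r
import numpy as np, cv2
from scipy.spatial.transform import Rotation as R
def K(d):
    f=240/np.tan(np.radians(d["vfov"])/2)
    return np.array([[f,0,d["cx"]],[0,f,d["cy"]],[0,0,1]]),np.array([d["k1"],0,0,0,0])
def ray(d,uv):
    k,D=K(d); p=cv2.undistortPoints(np.array([[uv]],float),k,D)[0,0]
    return np.array(d["position"]),R.from_rotvec(d["orientation"]).apply([p[0],p[1],1])
def onz(d,uv,z):
    o,v=ray(d,uv); return o+v*(z-o[2])/v[2]
def tri(d1,u1,d2,u2):
    (a,v),(b,w)=ray(d1,u1),ray(d2,u2)
    s=np.linalg.lstsq(np.c_[v,-w],b-a,rcond=None)[0]
    p,q=a+v*s[0],b+w*s[1]; return (p+q)/2,np.linalg.norm(p-q)
def proj(d,P):
    k,D=K(d);q=R.from_rotvec(d["orientation"]).inv()
    return cv2.projectPoints(np.atleast_2d(q.apply(np.atleast_2d(np.array(P,float)-d["position"]))),np.zeros(3),np.zeros(3),k,D)[0][:,0]
def blobs(d,cond,box,amin=8):
    x0,y0,x1,y1=box
    hsv=cv2.cvtColor(d["img"],cv2.COLOR_RGB2HSV)
    m=cv2.inRange(hsv,*map(np.array,cond)); w=np.zeros_like(m); w[y0:y1,x0:x1]=m[y0:y1,x0:x1]
    n,_,st,c=cv2.connectedComponentsWithStats(w)
    return [(c[i].round(2).tolist(),st[i].tolist()) for i in range(1,n) if st[i,4]>=amin]
BLUE=((100,110,40),(130,255,255)); RED=((0,140,90),(8,255,255)); WHITE=((0,0,190),(180,40,255)); BLACK=((0,0,0),(180,255,45)); YEL=((15,100,100),(35,255,255))
E
python3 - <<'E'
from h import *
t=r.snapshot("top");s=r.snapshot("side")
print("blue top",blobs(t,BLUE,(260,150,400,270)));print("blue side",blobs(s,BLUE,(230,220,400,300)))
print("red top",blobs(t,RED,(315,220,345,250)));print("red side",blobs(s,RED,(290,210,320,245)))
print("white top",blobs(t,WHITE,(258,195,300,240)));print("white side",blobs(s,WHITE,(335,210,385,245)))
print("black top",blobs(t,BLACK,(295,195,330,228)));print("black side",blobs(s,BLACK,(320,220,360,260)))
for n,d,b in(("t",t,(240,150,400,270)),("s",s,(230,205,400,295))):
    x0,y0,x1,y1=b;cv2.imwrite(f"pics/{n}1.png",cv2.resize(d["img"][y0:y1,x0:x1,::-1],None,fx=4.6,fy=4.6,interpolation=cv2.INTER_CUBIC))
E
python3 -c "
import cv2,numpy as np
cv2.imwrite('pics/st1.png',np.hstack([cv2.resize(cv2.imread(f'pics/{n}1.png'),(400,h)) if 0 else cv2.copyMakeBorder(cv2.resize(cv2.imread(f'pics/{n}1.png'),(400,h)),0,300-h,0,0,0) for n,h in(('t',300),('s',212))]))"
```

```text
blue top [([293.53, 183.39], [274, 167, 37, 39, 652]), ([322.23, 224.77], [315, 215, 16, 21, 132]), ([379.09, 251.27], [374, 247, 11, 9, 75])]
blue side [([374.39, 246.5], [344, 231, 46, 34, 709]), ([317.89, 239.93], [300, 236, 32, 11, 154]), ([337.0, 248.0], [334, 246, 7, 4, 8]), ([254.16, 270.26], [249, 265, 11, 11, 92])]
red top [([331.35, 235.15], [329, 232, 6, 7, 34])]
red side [([302.85, 222.62], [300, 220, 7, 6, 34])]
white top [([275.8, 219.29], [266, 209, 21, 21, 299])]
white side []
black top [([312.34, 209.7], [306, 202, 14, 16, 135])]
black side [([338.79, 239.23], [330, 229, 19, 22, 270])]
```

View pics/t1.png

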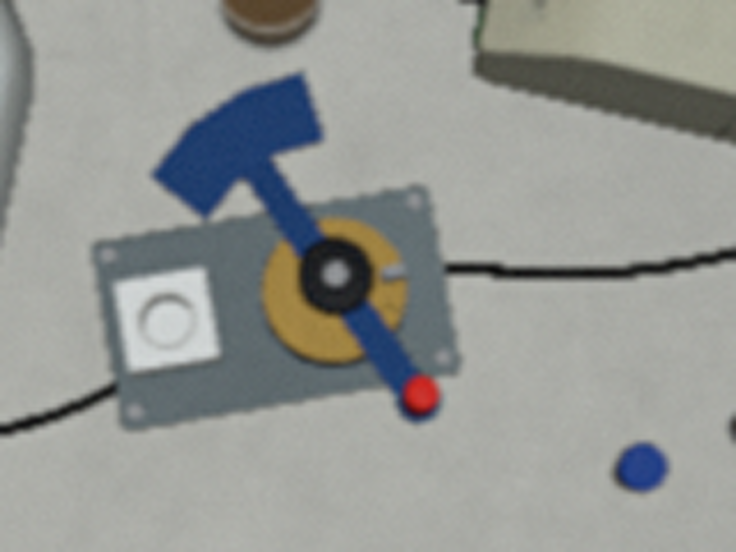

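The crop shows the white socket at crop (167,319), the spindle cap at (336,274), the knob top at (421,395) and the blue cap at (641,467). The socket is empty and clear of the plate.

Run:
```python
from h import *
t=r.snapshot("top");s=r.snapshot("side")
c=lambda x,y:(240+(x-1.8)/4.6,150+(y-1.8)/4.6)
np.set_printoptions(precision=1,suppress=True)
sp=onz(t,(312.8,209.5),112);so=onz(t,c(167,319),42);kn=onz(t,(331.35,235.15),135)
bv=onz(t,(379.09,251.27),58)
print("spindle",sp,"socket",so,np.linalg.norm((so-sp)[:2]),"knob",kn,np.linalg.norm((kn-sp)[:2]))
print("blue",bv,"tri cap",tri(t,(379.09,251.27),s,(254.16,270.26)))
print("knob tri",tri(t,(331.35,235.15),s,(302.85,222.62)))
co=[onz(t,c(*p),12) for p in((93,240),(424,185),(460,370),(124,431))]
print(np.array(co),np.mean(co,0))
a=np.arctan2(*(so-sp)[1::-1]);k=np.arctan2(*(kn-sp)[1::-1])
e1=co[0]-co[1];e2=co[3]-co[2]
print("yaw from socket",a-np.pi/2,"plate",np.arctan2(e1[1],e1[0])-np.pi/2,np.arctan2(e2[1],e2[0])-np.pi/2,"latch",k-(a-np.pi/2)+2.701)
print("side reproj spindle/socket",proj(s,[sp,so]))
q=r.read_state();print(R.from_rotvec(q["tcp_rot"]).as_matrix())
# other vials
print("yel",blobs(t,YEL,(395,230,420,255)),"white",blobs(t,WHITE,(422,228,440,250)))
print(onz(t,(405,242),58),onz(t,(432,238),58),"pot",onz(t,(349,289),50))
```

```text
spindle [532.9 -94.4 112. ] socket [518.3  -5.7  42. ] 89.90511345921635 knob [ 471.8 -136.2  135. ] 74.04764839262776
blue [ 439.5 -253.5   58. ] tri cap (array([ 440.1, -254.6,   48.6]), np.float64(0.3062934679546854))
knob tri (array([ 472.5, -136.2,  128.9]), np.float64(0.6721664958174501))
[[ 564.2   36.    12. ]
 [ 594.7 -142.6   12. ]
 [ 494.3 -161.9   12. ]
 [ 461.1   18.6   12. ]] [528.6 -62.5  12. ]
yaw from socket 0.16347600855398037 plate 0.1688901039148316 0.18211508197053683 latch -0.004363807648672058
side reproj spindle/socket [[337.6 231.7]
 [359.3 225.9]]
[[-0.9  0.4 -0. ]
 [ 0.4  0.9 -0. ]
 [ 0.  -0.  -1. ]]
yel [([405.43, 241.31], [401, 237, 10, 10, 84])] white [([432.13, 237.0], [429, 234, 8, 7, 46])]
[ 461.8 -315.7   58. ] [ 471.5 -380.4   58. ] pot [ 349.5 -181.8   50. ]
```

```bash
python3 -m inch '{"rows":[[0,-0.03,0,0,0,0],[0,-0.045,0,0,0,0],[0,-0.045,0,0,0,0],[0,-0.045,0,0,0,0],[0,-0.045,0,0,0,0],[0,-0.03,0,0,0,0]]}' 0.044 20; python3 -m inch '{"rows":[[0,0,0,0,0,8.24],[0,0,0,0,0,8.24],[0,0,0,0,0,8.24],[0,0,0,0,0,8.24],[0,0,0,0,0,8.24],[0,0,0,0,0,8.24],[0,0,0,0,0,8.24],[0,0,0,0,0,8.24],[0,0,0,0,0,0]]}'; python3 -c "
from h import *;print(R.from_rotvec(r.read_state()['tcp_rot']).as_matrix().round(3))"
```

```text
t: 0.9
eef_pos: [146.1, 326.7, 222.9]
tcp_rot: [0.656, 3.072, 0.001]
force: [0.5, -0.3, 1.2]
opening: 45.1
finger_force: 0.0
t: 1.8
eef_pos: [147.0, 328.6, 222.7]
tcp_rot: [-2.223, -2.219, -0.0]
force: [0.1, -0.3, 0.2]
opening: 43.5
finger_force: 0.0
[[ 0.002  1.     0.   ]
 [ 1.    -0.002  0.   ]
 [ 0.     0.    -1.   ]]
```

```bash
python3 -m inch '{"rows":[[-0.036,0.031,0,0,0,0],[-0.036,0.031,0,0,0,0],[-0.036,0.031,0,0,0,0],[-0.036,0.031,0,0,0,0],[-0.036,0.031,0,0,0,0],[-0.037,0.012,0,0,0,0],[-0.037,0.012,0,0,0,0],[-0.037,0.012,0,0,0,0],[-0.037,0.012,0,0,0,0]]}'; python3 -m inch '{"rows":[[-0.043,0.008,0,0,0,0],[-0.043,0.008,0,0,0,0],[-0.043,0.016,0,0,0,0],[-0.043,0.016,0,0,0,0],[-0.043,0.022,0.02,0,0,0],[-0.037,0.022,0.03,0,0,0],[0,0,0.03,0,0,0],[0,0,0.01,0,0,0],[0,0,0,0,0,0]]}'
```

```text
t: 2.7
eef_pos: [350.1, -1.2, 222.8]
tcp_rot: [2.217, 2.225, 0.001]
force: [0.6, -0.0, 0.4]
opening: 43.9
finger_force: 0.0
t: 3.6
eef_pos: [438.9, -247.2, 133.3]
tcp_rot: [-2.217, -2.221, 0.001]
force: [-0.2, 0.4, 0.3]
opening: 43.8
finger_force: 0.0
```

```bash
python3 -m inch '{"rows":[[-0.007,0.001,0.02,0,0,0],[0,0,0.02,0,0,0],[0,0,0.02,0,0,0],[0,0,0.02,0,0,0],[0,0,0.015,0,0,0],[0,0,0.005,0,0,0],[0,0,0,0,0,0]]}'; python3 -m inch '{"rows":[[0,0,0,0,0,0],[0,0,0,0,0,0],[0,0,0,0,0,0],[0,0,0,0,0,0],[0,0,0,0,0,0]]}' 0.015 15
python3 - <<'E'
from h import *
t=r.snapshot("top");s=r.snapshot("side")
a=cv2.resize(t["img"][205:305,330:430],(400,400));b=cv2.resize(s["img"][220:320,205:305],(400,400))
cv2.imwrite("pics/g.png",np.hstack([a,b])[:,:,::-1])
E
```

```text
t: 4.3
eef_pos: [441.0, -254.7, 35.5]
tcp_rot: [2.22, 2.222, 0.0]
force: [-0.3, 1.0, 0.9]
opening: 44.0
finger_force: 0.0
t: 4.8
eef_pos: [441.3, -255.3, 35.9]
tcp_rot: [2.221, 2.22, 0.0]
force: [-0.4, 0.8, 4.3]
opening: 24.1
finger_force: 15.0
```

View pics/g.png

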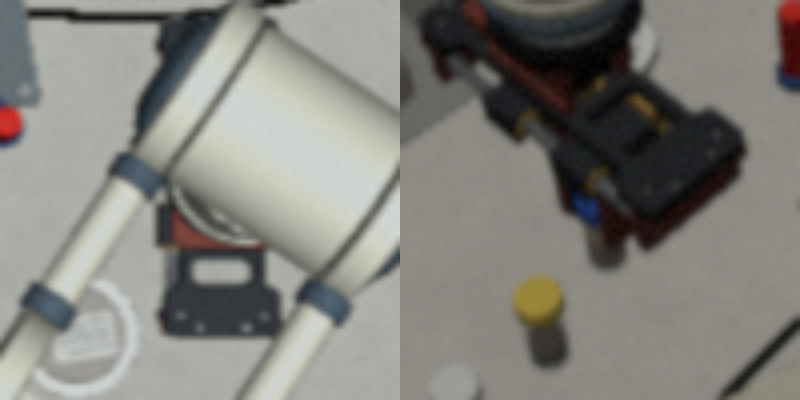

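The vial is held between the pads, its cap seen in the side crop at (585,208). Lifting and checking.

```bash
python3 -m inch '{"rows":[[0,0,-0.01,0,0,0],[0,0,-0.03,0,0,0],[0,0,-0.04,0,0,0],[0,0,-0.04,0,0,0],[0,0,-0.04,0,0,0],[0,0,-0.02,0,0,0],[0.02,0,0,0,0,0],[0.03,0,0,0,0,0],[0.04,0.01,0,0,0,0],[0.04,0.015,0,0,0,0]]}' - 20; python3 -m inch '{"rows":[[0.04,0.02,0,0,0,0],[0.04,0.02,0,0,0,0],[0.03,0.01,0,0,0,0],[0.01,0.002,0,0,0,0],[0,0,0,0,0,0],[0,0,0,0,0,0]]}'
python3 - <<'E'
from h import *
t=r.snapshot("top");s=r.snapshot("side")
e=r.read_state()["eef_pos"]; print(e, proj(s,[e,e+[0,0,20],e-[0,0,34]]), blobs(s,BLUE,(200,60,450,260)))
x,y=proj(s,[e])[0].astype(int)
a=cv2.resize(s["img"][y-50:y+50,x-50:x+50],(500,500),interpolation=cv2.INTER_CUBIC)
cv2.imwrite("pics/g2.png",a[:,:,::-1])
E
```

```text
t: 5.9
eef_pos: [465.4, -124.0, 215.2]
tcp_rot: [-2.224, -2.219, 0.0]
force: [1.0, 0.2, -0.3]
opening: 24.1
finger_force: 20.0
t: 6.5
eef_pos: [517.5, -5.9, 214.9]
tcp_rot: [2.222, 2.22, -0.001]
force: [-0.2, 0.6, -0.2]
opening: 24.2
finger_force: 20.0
[517.57363496  -6.37108101 215.04818951] [[361.77325001 171.06974219]
 [362.14861508 163.92534397]
 [361.15665096 182.79644265]] [([360.27, 165.32], [356, 160, 9, 12, 88]), ([374.1, 245.47], [344, 231, 46, 29, 663]), ([318.12, 239.93], [300, 236, 32, 11, 156]), ([337.07, 247.71], [333, 246, 8, 4, 14])]
```

View pics/g2.png

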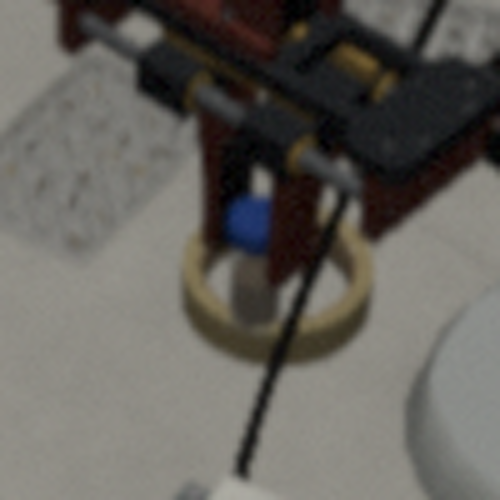

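Vial hangs upright, its axis at crop (253,290). Descending close to the mouth.

```bash
python3 -m inch '{"rows":[[0,0,0.02,0,0,0],[0,0,0.03,0,0,0],[0,0,0.03,0,0,0],[0,0,0.025,0,0,0],[0,0,0.013,0,0,0],[0,0,0.005,0,0,0],[0,0,0,0,0,0]]}'
python3 - <<'E'
from h import *
t=r.snapshot("top");s=r.snapshot("side")
e=r.read_state()["eef_pos"]; print(e, proj(s,[[518.3,-5.7,42],e-[0,0,36]]))
a=cv2.resize(s["img"][190:250,320:400],(800,600),interpolation=cv2.INTER_CUBIC)
cv2.imwrite("pics/g3.png",a[:,:,::-1])
E
```

```text
t: 7.3
eef_pos: [517.9, -5.5, 92.2]
tcp_rot: [2.223, 2.22, -0.0]
force: [0.4, -0.1, -0.7]
opening: 24.4
finger_force: 20.0
[518.66034994  -5.28111843  93.56968205] [[359.32372837 225.8805448 ]
 [359.80820114 221.38953241]]
```

View pics/g3.png

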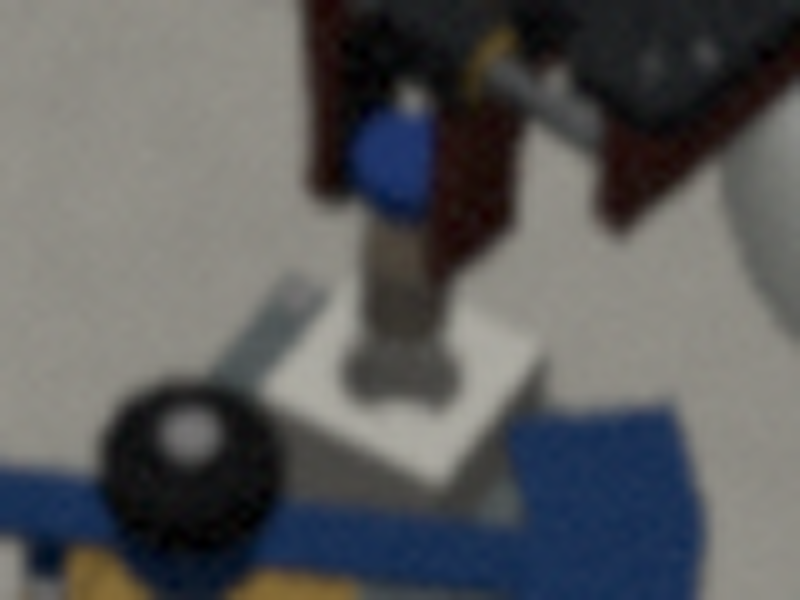

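The side crop shows the vial axis at x≈404 over the hole's centre at x≈402, lined up well. Lowering with the force watched.

```bash
python3 -m inch '{"rows":[[-0.0006,0.0003,0.005,0,0,0],[0,0,0.005,0,0,0],[0,0,0.004,0,0,0],[0,0,0.003,0,0,0],[0,0,0.003,0,0,0],[0,0,0,0,0,0]]}'
```

```text
t: 8.0
eef_pos: [517.9, -5.5, 71.2]
tcp_rot: [-2.221, -2.22, 0.001]
force: [0.4, -0.5, -0.3]
opening: 24.0
finger_force: 20.0
```

```bash
python3 -m inch '{"rows":[[0,0,0.003,0,0,0],[0,0,0.003,0,0,0],[0,0,0,0,0,0]]}'
```

```text
t: 8.3
eef_pos: [517.9, -5.6, 65.4]
tcp_rot: [-2.222, -2.22, 0.001]
force: [-0.4, -0.2, -0.5]
opening: 24.5
finger_force: 20.0
```

```bash
python3 -m inch '{"rows":[[0,0,0.004,0,0,0],[0,0,0.004,0,0,0],[0,0,0.003,0,0,0],[0,0,0.001,0,0,0],[0,0,0,0,0,0]]}'
```

```text
t: 8.8
eef_pos: [518.0, -5.6, 53.6]
tcp_rot: [-2.222, -2.221, 0.001]
force: [0.2, -0.3, 0.6]
opening: 24.4
finger_force: 20.0
```

```bash
python3 -m inch '{"rows":[[0,0,0.001,0,0,0],[0,0,0.001,0,0,0],[0,0,0,0,0,0]]}'
```

```text
t: 9.1
eef_pos: [518.2, -5.6, 51.8]
tcp_rot: [-2.222, -2.221, 0.0]
force: [-0.6, 0.9, 0.4]
opening: 24.5
finger_force: 20.0
```

```bash
python3 -m inch '{"rows":[[0,0,0.001,0,0,0],[0,0,0,0,0,0]]}'
```

```text
t: 9.3
eef_pos: [518.1, -5.6, 50.8]
tcp_rot: [-2.222, -2.221, 0.0]
force: [-0.4, 0.4, -0.3]
opening: 24.2
finger_force: 20.0
```

```bash
python3 -m inch '{"rows":[[0,0,0.001,0,0,0],[0,0,0,0,0,0]]}'
```

```text
t: 9.5
eef_pos: [518.3, -5.6, 50.0]
tcp_rot: [2.222, 2.221, 0.0]
force: [0.5, -0.4, 0.5]
opening: 24.5
finger_force: 20.0
```

```bash
python3 -m inch '{"rows":[[0,0,0.0008,0,0,0],[0,0,0,0,0,0]]}'
```

```text
t: 9.7
eef_pos: [518.4, -5.6, 49.9]
tcp_rot: [2.222, 2.22, 0.001]
force: [-1.5, -0.1, 4.1]
opening: 24.5
finger_force: 20.0
```

The vial touches the floor at TCP z 50, as computed. Releasing, rising, and moving over the knob.

```bash
python3 -m inch '{"rows":[[0,0,0,0,0,0],[0,0,0,0,0,0],[0,0,0,0,0,0],[0,0,0,0,0,0],[0,0,-0.005,0,0,0],[0,0,-0.01,0,0,0],[0,0,-0.02,0,0,0],[0,0,-0.03,0,0,0],[0,0,-0.03,0,0,0],[0,0,-0.03,0,0,0]]}' 0.044 10; python3 -m inch '{"rows":[[-0.02,-0.007,0,0,0,0],[-0.04,-0.014,0,0,0,0],[-0.04,-0.014,0,0,0,0],[-0.03,-0.012,0,0,0,0],[0,0,0,0,0,0]]}'
python3 - <<'E'
from h import *
t=r.snapshot("top");s=r.snapshot("side")
print(blobs(s,BLUE,(335,190,400,280)),proj(s,[[518,-6,z] for z in(72,66,60,42)]))
x=s["img"][100:280,240:480]
cv2.imwrite("pics/g4.png",cv2.resize(x,(800,600),interpolation=cv2.INTER_CUBIC)[:,:,::-1])
E
```

```text
t: 10.7
eef_pos: [518.2, -5.6, 176.4]
tcp_rot: [2.221, 2.22, 0.001]
force: [0.8, -0.3, 0.2]
opening: 44.1
finger_force: 0.0
t: 11.2
eef_pos: [470.1, -138.6, 175.3]
tcp_rot: [2.226, 2.215, -0.001]
force: [0.1, 0.6, 0.4]
opening: 43.5
finger_force: 0.0
[([359.87, 219.35], [355, 214, 10, 11, 79]), ([374.31, 246.41], [344, 231, 46, 34, 708]), ([338.25, 247.56], [335, 246, 8, 4, 16])] [[359.59935989 217.19732929]
 [359.50545498 218.95988003]
 [359.41220726 220.70984403]
 [359.13633993 225.88553124]]
```

View pics/g4.png

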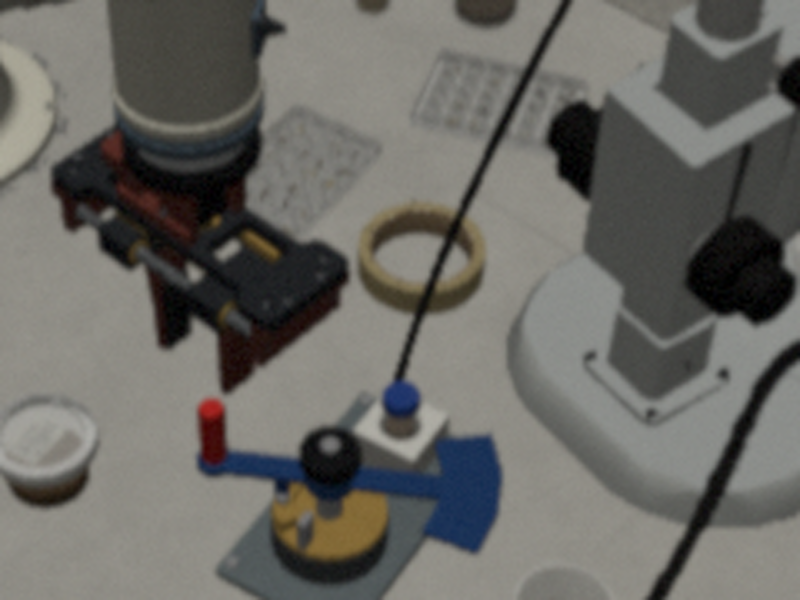

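The side crop shows the blue vial upright and home in the block (400,400), cap centre as predicted for fully seated, with the gripper above the knob (212,430). Rotating so the fingers straddle the knob along the tangent.

```bash
python3 -m inch '{"rows":[[0,0,0,0,0,7.94],[0,0,0,0,0,7.94],[0,0,0,0,0,7.94],[0,0,0,0,0,7.94],[0,0,0,0,0,7.94],[0,0,0,0,0,7.94],[0,0,0,0,0,7.94],[0,0,0,0,0,0],[0,0,0,0,0,0]]}' 0.04
python3 - <<'E'
from h import *
q=r.read_state();M=R.from_rotvec(q["tcp_rot"]).as_matrix();print(M.round(3),q["eef_pos"])
d=np.array([471.3,-136.7,108])-q["eef_pos"];print("tool shift",M.T@d)
E
```

```text
t: 12.2
eef_pos: [471.5, -134.6, 174.4]
tcp_rot: [-2.999, -0.936, -0.001]
force: [-0.4, -0.3, -0.3]
opening: 40.1
finger_force: 0.0
[[ 0.822  0.569  0.   ]
 [ 0.569 -0.822  0.   ]
 [ 0.     0.    -1.   ]] [ 471.51496315 -134.62554219  174.37162965]
tool shift [-1.37978467  1.58335496 66.37116835]
```

```bash
python3 -m inch '{"rows":[[-0.0014,0.0016,0.01,0,0,0],[0,0,0.015,0,0,0],[0,0,0.015,0,0,0],[0,0,0.015,0,0,0],[0,0,0.011,0,0,0],[0,0,0,0,0,0]]}'; python3 -m inch '{"rows":[[0,0,0,0,0,0],[0,0,0,0,0,0],[0,0,0,0,0,0]]}' 0.023 5
```

```text
t: 12.8
eef_pos: [469.7, -137.3, 105.3]
tcp_rot: [-2.999, -0.928, 0.005]
force: [-0.1, 0.4, 0.3]
opening: 40.0
finger_force: 0.0
t: 13.1
eef_pos: [471.4, -137.8, 109.1]
tcp_rot: [3.0, 0.929, 0.002]
force: [0.2, -0.5, 0.8]
opening: 23.3
finger_force: 0.0
```

```bash
cat > st.py <<'E'
from h import *
q=r.read_state();M=R.from_rotvec(q["tcp_rot"]).as_matrix();c=np.array([532.9,-94.4])
d=q["eef_pos"][:2]-c
print("angle",round(np.degrees(np.arctan2(d[1],d[0]))+145.4,1),"rad",round(np.hypot(*d),1),"z",q["eef_pos"][2].round(1),"tool yaw err",round(np.degrees(np.arctan2(M[1,1],M[0,1])-np.arctan2(d[0],-d[1])),1),"F tool",(M.T@q["force"]).round(1),"ff",q["finger_force"])
s=r.snapshot("side");b=blobs(s,RED,(285,195,400,300),4);print(b)
E
python3 st.py; python3 -m inch '{"rows":[[0.00005,0.0026,0,0,0,-2],[0.00005,0.0026,0,0,0,-2],[0.00005,0.0026,0,0,0,-2],[0.00005,0.0026,0,0,0,-2],[0.00005,0.0026,0,0,0,-2],[0.00005,0.0026,0,0,0,-2],[0.00005,0.0026,0,0,0,-2],[0.00005,0.0026,0,0,0,-2]]}' >/dev/null; python3 st.py
```

```text
angle 0.6 rad 75.3 z 109.1 tool yaw err -0.8 F tool [-0.1  0.6 -0.8] ff 0.0
[]
angle 15.4 rad 75.6 z 109.2 tool yaw err 0.5 F tool [-2.2 -7.6 -5.2] ff 3.607916459441185
[]
```

```bash
python3 -m inch '{"rows":[[0,0,-0.001,0,0,0],[0,0,-0.0005,0,0,0]]}' >/dev/null; python3 st.py;  python3 -m inch '{"rows":[[0.00005,0.0026,-0.0006,0,0,-2],[0.00005,0.0026,-0.0006,0,0,-2],[0,0,0,0,0,0]]}' >/dev/null; python3 st.py
```

```text
angle 15.9 rad 75.7 z 109.5 tool yaw err -0.1 F tool [-0.5 -1.3  1.1] ff 1.0097304359078407
[]
angle 20.0 rad 75.8 z 110.4 tool yaw err -0.2 F tool [-0.2 -2.1  1. ] ff 0.6522373482584953
[]
```

```bash
python3 -m inch '{"rows":[[0.00005,0.0026,-0.0005,0,0,-2],[0.00005,0.0026,-0.0005,0,0,-2],[0.00005,0.0026,-0.0005,0,0,-2],[0.00005,0.0026,-0.0005,0,0,-2],[0,0,0,0,0,0]]}' >/dev/null; python3 st.py;  python3 -m inch '{"rows":[[0.00005,0.0026,-0.0005,0,0,-2],[0.00005,0.0026,-0.0005,0,0,-2],[0.00005,0.0026,-0.0005,0,0,-2],[0,0,0,0,0,0]]}' >/dev/null; python3 st.py
```

```text
angle 27.9 rad 75.9 z 112.6 tool yaw err -0.2 F tool [-0.2 -2.2  0.9] ff 0.5269582383334637
[]
angle 33.8 rad 75.8 z 114.3 tool yaw err -0.1 F tool [-0.2 -1.   0.1] ff 0.5574933439493179
[]
```

```bash
for i in 1; do python3 -m inch '{"rows":[[0.00005,0.002,-0.0003,0,0,-1.5],[0.00005,0.002,-0.0003,0,0,-1.5],[0,0,0,0,0,0]]}' >/dev/null; python3 st.py; done;  python3 -m inch '{"rows":[[0.00005,0.002,-0.0003,0,0,-1.5],[0.00005,0.002,-0.0003,0,0,-1.5],[0,0,0,0,0,0]]}' >/dev/null; python3 st.py
```

```text
angle 37.2 rad 75.7 z 115.2 tool yaw err -0.4 F tool [-0.2  0.2 -0. ] ff 0.2197657199576497
[]
angle 40.3 rad 75.6 z 115.8 tool yaw err -0.4 F tool [-0.5  0.8  1. ] ff 0.014200818550307304
[([303.0, 239.0], [302, 238, 3, 3, 5])]
```

Run:
```python
from h import *
s=r.snapshot("side");e=r.read_state()["eef_pos"];print(e)
x,y=proj(s,[e])[0].astype(int)
a=s["img"][y-45:y+45,x-50:x+70]
cv2.imwrite("pics/g5.png",cv2.resize(a,(800,600),interpolation=cv2.INTER_CUBIC)[:,:,::-1])
```

```text
[ 513.14874067 -167.37822054  115.91646634]
```

View pics/g5.png

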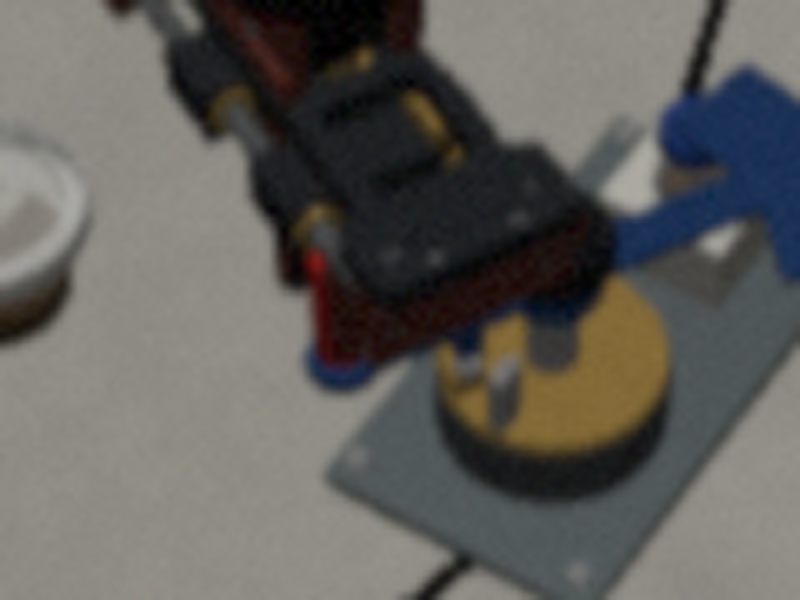

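The side crop shows the knob caged at (320,310), the roller on the cam at (467,370) just short of the steel stop post (503,390), and the plate starting over the vial. Continuing in small steps.

```bash
python3 -m inch '{"rows":[[0,0.0013,0,0,0,-1],[0,0.0013,0,0,0,-1],[0,0,0,0,0,0]]}' >/dev/null; python3 st.py
```

```text
angle 41.9 rad 75.7 z 115.8 tool yaw err -0.1 F tool [-0.7 -1.5 -2.3] ff 0.8108087070286274
[([303.83, 239.83], [303, 239, 3, 3, 6])]
```

```bash
python3 -m inch '{"rows":[[0,0.0013,0,0,0,-1],[0,0,0,0,0,0]]}' >/dev/null; python3 st.py
```

```text
angle 43.1 rad 75.7 z 115.5 tool yaw err -0.2 F tool [-0.2  0.2  0.4] ff 0.0
[([304.5, 240.5], [304, 239, 2, 4, 8])]
```

```bash
python3 -m inch '{"rows":[[0,0.0013,0,0,0,-1],[0,0,0,0,0,0]]}' >/dev/null; python3 st.py
```

```text
angle 43.9 rad 75.7 z 115.4 tool yaw err -0.0 F tool [-0.6  0.6 -0.6] ff 0.04291631164960563
[([304.83, 241.17], [304, 240, 3, 3, 6])]
```

```bash
cat >> st.py <<'E'
x=blobs(s,BLUE,(295,205,400,290),4);print("blue",x)
E
python3 -m inch '{"rows":[[0,0.0013,0,0,0,-1],[0,0,0,0,0,0]]}' >/dev/null; python3 st.py
```

```text
angle 44.9 rad 75.7 z 115.4 tool yaw err -0.0 F tool [-0.7  0.5  0.5] ff 0.0
[([305.2, 241.5], [304, 240, 3, 4, 10])]
blue [([368.64, 225.27], [348, 209, 41, 31, 661]), ([309.78, 257.19], [304, 254, 12, 6, 27])]
```

```bash
python3 -m inch '{"rows":[[0,0.0013,0,0,0,-1],[0,0,0,0,0,0]]}' >/dev/null; python3 st.py
```

```text
angle 45.9 rad 75.7 z 115.6 tool yaw err -0.0 F tool [-0.1 -0.6  0. ] ff 0.0
[([306.0, 242.29], [305, 241, 3, 3, 7])]
blue [([368.43, 224.91], [348, 208, 41, 32, 642]), ([311.12, 257.38], [305, 254, 12, 7, 32])]
```

```bash
python3 -m inch '{"rows":[[0,0.0013,0,0,0,-1],[0,0,0,0,0,0]]}' >/dev/null; python3 st.py
```

```text
angle 46.8 rad 75.7 z 115.5 tool yaw err 0.0 F tool [-0.  -1.4 -0.7] ff 0.0
[([306.12, 242.88], [305, 242, 3, 3, 8])]
blue [([368.32, 224.73], [348, 208, 40, 31, 637]), ([311.24, 257.7], [305, 254, 13, 7, 33])]
```

```bash
python3 -m inch '{"rows":[[0,0.0013,0,0,0,-1],[0,0,0,0,0,0]]}' >/dev/null; python3 st.py
```

```text
angle 47.9 rad 75.7 z 115.5 tool yaw err -0.1 F tool [0.4 2.5 1.8] ff 1.1010387539863586
[([307.15, 245.0], [306, 243, 3, 5, 13])]
blue [([366.83, 224.64], [348, 208, 39, 32, 607]), ([340.43, 247.5], [337, 245, 7, 5, 14]), ([314.63, 259.69], [307, 254, 14, 11, 51])]
```

```bash
python3 -m inch '{"rows":[[0,0.0013,0,0,0,-1],[0,0,0,0,0,0]]}' >/dev/null; python3 st.py
```

```text
angle 48.7 rad 75.7 z 115.5 tool yaw err 0.2 F tool [-0.3 -0.6  0.3] ff 0.0
[([307.73, 245.8], [306, 243, 4, 6, 15])]
blue [([366.93, 225.08], [349, 209, 38, 31, 597]), ([341.09, 247.32], [337, 244, 8, 7, 22]), ([315.48, 259.71], [307, 254, 15, 12, 56])]
```

```bash
python3 -m inch '{"rows":[[0,0,0,0,0,0],[0,0,0,0,0,0]]}' >/dev/null; python3 st.py
python3 - <<'E'
from h import *
s=r.snapshot("side");a=s["img"][200:275,290:400]
cv2.imwrite("pics/g6.png",cv2.resize(a,(792,540),interpolation=cv2.INTER_CUBIC)[:,:,::-1])
E
```

```text
angle 48.6 rad 75.7 z 115.6 tool yaw err 0.1 F tool [ 0.1  0.5 -0.2] ff 0.0
[([307.73, 245.8], [306, 243, 4, 6, 15])]
blue [([366.94, 225.1], [349, 209, 38, 31, 597]), ([341.0, 247.5], [337, 245, 8, 6, 22]), ([315.21, 259.92], [307, 254, 15, 12, 61])]
```

View pics/g6.png

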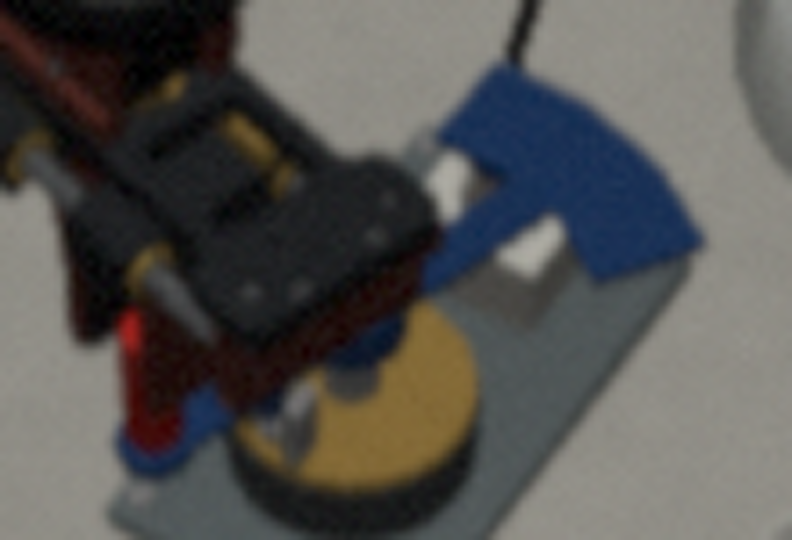

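The plate now covers the vial, crop (580,180), and the roller sits by the post (295,415). Backing off to verify.

```bash
python3 -m inch '{"rows":[[0,0,0,0,0,0],[0,0,0,0,0,0],[0,0,-0.01,0,0,0],[0,0,-0.03,0,0,0],[0,0,-0.04,0,0,0],[0,0,-0.03,0,0,0],[0,-0.04,0,0,0,0],[0,-0.05,0,0,0,0],[0,-0.05,0,0,0,0],[0,-0.03,0,0,0,0]]}' 0.036; python3 -m inch '{"rows":[[0,0,0,0,0,0],[0,0,0,0,0,0]]}'
python3 - <<'E'
from h import *
np.set_printoptions(precision=1,suppress=True)
t=r.snapshot("top");s=r.snapshot("side")
ct=blobs(t,RED,(290,215,345,260));cs=blobs(s,RED,(285,215,330,275));print(ct,cs)
print("blue",blobs(t,BLUE,(240,150,345,260)),blobs(s,BLUE,(295,205,400,290)))
# knob foot/top checks: predicted projections of knob top (z 135 start,131 notch,140 crest)
c=np.array([532.9,-94.4])
k=onz(t,ct[0][0],131);th=np.arctan2(k[1]+94.4,k[0]-532.9);print("knob",k,np.hypot(*(k[:2]-c)),"latch",th-0.17+2.701,th+np.radians(145.6))
for z in(131,135,140):
    p=np.r_[onz(t,ct[0][0],z)[:2],z];print(z,proj(s,[p]))
a=t["img"][150:260,240:345];b=s["img"][195:275,290:400]
cv2.imwrite("pics/g7.png",np.hstack([cv2.resize(a,(400,420)),cv2.copyMakeBorder(cv2.resize(b,(400,291)),0,129,0,0,0)])[:,:,::-1])
E
```

```text
t: 19.75
eef_pos: [352.9, -149.6, 226.7]
tcp_rot: [2.345, 2.088, 0.0]
force: [0.6, 0.1, 0.5]
opening: 36.3
finger_force: 0.0
t: 19.95
eef_pos: [355.3, -150.2, 226.7]
tcp_rot: [2.344, 2.087, 0.002]
force: [-0.3, 1.1, 0.3]
opening: 35.7
finger_force: 0.0
[] [([309.95, 246.34], [307, 243, 7, 7, 38])]
blue [([279.75, 206.55], [267, 187, 39, 38, 675]), ([330.61, 213.16], [320, 209, 24, 10, 140])] [([366.49, 225.33], [348, 209, 39, 32, 612]), ([326.31, 252.5], [307, 244, 38, 22, 216])]Traceback (most recent call last):
  File "<stdin>", line 8, in <module>
IndexError: list index out of range
```

Run:
```python
from h import *
np.set_printoptions(precision=2,suppress=True)
t=r.snapshot("top");s=r.snapshot("side")
ct=blobs(t,RED,(320,195,370,240),6);cs=blobs(s,RED,(285,215,330,275));print(ct,cs)
c=np.array([532.9,-94.4])
for z in(131,135,140):
    p=np.r_[onz(t,ct[0][0],z)[:2],z];th=np.arctan2(p[1]+94.4,p[0]-532.9)
    print(z,p,np.hypot(*(p[:2]-c)),"latch",th+np.radians(145.6),"side",proj(s,[p]))
print("tri",tri(t,ct[0][0],s,cs[0][0]))
a=t["img"][150:260,250:360];b=s["img"][195:275,290:400]
cv2.imwrite("pics/g7.png",np.hstack([cv2.resize(a,(400,400)),cv2.copyMakeBorder(cv2.resize(b,(400,291)),0,109,0,0,0)])[:,:,::-1])
```

```text
[([345.21, 212.17], [342, 209, 7, 8, 42])] [([310.03, 246.28], [307, 243, 7, 7, 39])]
131 [ 524.62 -168.02  131.  ] 74.08180787785884 latch 0.8584535700149041 side [[309.82 244.18]]
135 [ 524.15 -167.75  135.  ] 73.87459024907768 latch 0.8516331345669046 side [[309.68 242.75]]
140 [ 523.55 -167.42  140.  ] 73.62043125153474 latch 0.8430541222520962 side [[309.5  240.94]]
tri (array([ 525.33, -168.4 ,  125.11]), np.float64(0.011448880312491687))
```

View pics/g7.png

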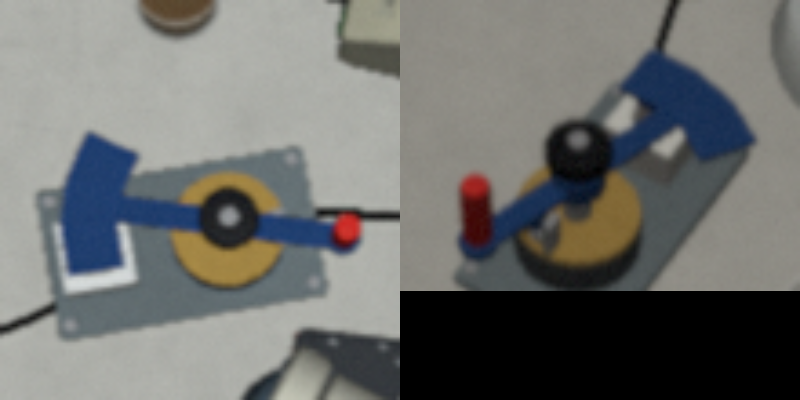

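The top crop shows the plate over the socket (95,250). The knob top reads 3.8 mm lower than at the start, so the handle is fully down in the notch.

```bash
python3 -c "
from rig import r;print(r.hand_in())"
```

```text
the job is handed in; nothing more can be done
None
```

The job is handed in, with no verdict returned: the blue-capped vial is home in the white socket, and the handle is down in the low notch (latch about 0.86) with its plate over the vial; I never drove it at the stop, though the knob force briefly reached about 8 N on the ramp, above the expected 1–5 N, before I eased off.

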